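# Make up the Gram stain carrier

## Task

Make up the Gram stain carrier for the next batch of slides: stand the dropper bottles with the violet, yellow, white and red teats upright in the carrier's wells of the same colour, each right down on the floor of its well, and set them in gently rather than dropping them. The look-alike bottles with blue and green teats belong to other stains: leave them standing where they are.

Things in the scene. Friction and masses are not known exactly. Their poses are not given: they have to be found in the camera images.
- violet_center (a point): Brown glass dropper bottle with a violet rubber teat, a violet neck ring and a violet band on its white label, standing upright: 103 mm tall; round body 38 mm across up to 60 mm above its base (grip it here), above that a 25 mm cap and an 18 mm teat; 55 to 110 g. The point is on its axis, half-way up (51.5 mm above its base); z is the bottle's axis, up.
- yellow_center (a point): Brown glass dropper bottle with a yellow rubber teat, a yellow neck ring and a yellow band on its white label, standing upright: 103 mm tall; round body 38 mm across up to 60 mm above its base (grip it here), above that a 25 mm cap and an 18 mm teat; 55 to 110 g. The point is on its axis, half-way up (51.5 mm above its base); z is the bottle's axis, up.
- white_center (a point): Brown glass dropper bottle with a white rubber teat, a white neck ring and a white band on its white label, standing upright: 103 mm tall; round body 38 mm across up to 60 mm above its base (grip it here), above that a 25 mm cap and an 18 mm teat; 55 to 110 g. The point is on its axis, half-way up (51.5 mm above its base); z is the bottle's axis, up.
- red_center (a point): Brown glass dropper bottle with a red rubber teat, a red neck ring and a red band on its white label, standing upright: 103 mm tall; round body 38 mm across up to 60 mm above its base (grip it here), above that a 25 mm cap and an 18 mm teat; 55 to 110 g. The point is on its axis, half-way up (51.5 mm above its base); z is the bottle's axis, up.
- blue_center (a point): Brown glass dropper bottle with a blue rubber teat, a blue neck ring and a blue band on its white label, standing upright: 103 mm tall; round body 38 mm across up to 60 mm above its base (grip it here), above that a 25 mm cap and an 18 mm teat; 55 to 110 g. The point is on its axis, half-way up (51.5 mm above its base); z is the bottle's axis, up. Belongs to another stain: stays where it stands.
- green_center (a point): Brown glass dropper bottle with a green rubber teat, a green neck ring and a green band on its white label, standing upright: 103 mm tall; round body 38 mm across up to 60 mm above its base (grip it here), above that a 25 mm cap and an 18 mm teat; 55 to 110 g. The point is on its axis, half-way up (51.5 mm above its base); z is the bottle's axis, up. Belongs to another stain: stays where it stands.
- well_violet: The violet well of the bottle carrier: a round tapered cup, 56 mm wide at the mouth, 46 at its floor, 23 deep, with a violet lip 65 mm across, 29 mm above the table (the carrier's top). Origin: centre of the cup's inner floor, 6 mm above the table; z up. The carrier, a low grey frame, does not move; its four wells stand in a row along their y, 70 mm apart, in varying order.
- well_yellow: The yellow well of the bottle carrier: a round tapered cup, 56 mm wide at the mouth, 46 at its floor, 23 deep, with a yellow lip 65 mm across, 29 mm above the table (the carrier's top). Origin: centre of the cup's inner floor, 6 mm above the table; z up. The carrier, a low grey frame, does not move; its four wells stand in a row along their y, 70 mm apart, in varying order.
- well_white: The white well of the bottle carrier: a round tapered cup, 56 mm wide at the mouth, 46 at its floor, 23 deep, with a white lip 65 mm across, 29 mm above the table (the carrier's top). Origin: centre of the cup's inner floor, 6 mm above the table; z up. The carrier, a low grey frame, does not move; its four wells stand in a row along their y, 70 mm apart, in varying order.
- well_red: The red well of the bottle carrier: a round tapered cup, 56 mm wide at the mouth, 46 at its floor, 23 deep, with a red lip 65 mm across, 29 mm above the table (the carrier's top). Origin: centre of the cup's inner floor, 6 mm above the table; z up. The carrier, a low grey frame, does not move; its four wells stand in a row along their y, 70 mm apart, in varying order.

How it is judged:
By the outcome, as a careful person would: the job done as asked, in the order asked, and still so for the second after the job is handed in, with the robot touching nothing.
It also fails if it takes over 99 s, if anything falls off the work surface, if the arm or the gripper's body presses on something with over 40 N, if the wrist force passes 120 N, or if a joint passes its speed limit or range.

## Robot

A 6-joint arm with a two-finger parallel gripper is mounted at the origin on a cart in front of the work surface, level with it; the furniture and walls round the work are solid. World frame = base frame: x ahead of the robot, y to its left, z up, the work surface at z = 0. Lengths are in m, angles in degrees, forces in N, time in s.
With the tool pointing down it reaches from about 0.25 to 0.775 m from the base axis. Payload 4 kg.
Tool frame: the origin (TCP) lies at the centre of the arm's flange, where the gripper is bolted on; the fingertips stand ctrl.tip_extent ahead of it and the grasp point (between the pads) lies 180 mm ahead of it (ctrl.tip_extent is the distance from the TCP to the fingertips, in m); z points along the fingers, y is the direction in which the jaws open and shut (so a half turn about z gives the same grasp; the last joint's range is limited). The gripper opens to 94 mm and grips with 3 to 60 N. Pads are 16 mm wide; open, the fingers measure 119 mm over their backs; the gripper's body (75 mm by 177 mm) begins 78 mm behind the grasp point.
Start: joints at [65.025, 4.996, 78.535, -0, 96.463, -5.907], TCP at [0.18, 0.52, 0.405] pointing down, gripper open.
Joint ranges: [-177.83, 177.83], [-43.37, 116.18], [15.69, 146.23], [-61.86, 241.86], [9.47, 152.12], [-147.06, 147.06]. Speed limits (degrees/s): [159.86, 159.86, 180, 180, 180, 180].

## Interface

Orientations are given as a 3x3 rotation matrix whose columns are the frame's x, y, z axes.
In Python, from station import ctrl, jaws, solver, readout, capture, camera_info, order gives the robot as it stands. The module is installed in compiled form; this text tells all that it offers. Calls block until the motion is done:
- ctrl.move_to(position, orientation): joint-space move of the TCP to a pose.
- ctrl.move_linear(position, frame=None, feed=0.15, stop_force=None): straight line of the TCP; frame=None keeps the orientation; feed is the mean speed in m/s. With stop_force (N) it stops when the force on the tool has changed by that much, and returns True; else False.
- ctrl.goto_joints(angles): joint-space move.
- jaws.gripper_open() and jaws.gripper_close(): open the fingers fully, or close them until they stop; the grip force is fixed at half the most.
- ctrl.sleep(seconds).
- solver.solve_ik(position, orientation): joint angles nearest the present ones, or None.
- readout.state(): the state.
- capture(name): name is "scene" or "top"; returns the picture (420x560x3 uint8, red, green, blue); there is no depth.
- camera_info(name): a dict with "fx", "fy", "cx", "cy" (pixels), "dist" ([k1, k2, p1, p2, k3] as OpenCV has them; the pictures are not rectified), "view" (4x4, takes a point from world to camera coordinates). Camera axes: x right, y down, z forward; pixel columns grow to the right and rows downward; lengths in m; the calibration is good to about 2 mm. A picture is of the moment at which its call begins. camera_info takes no time and is no camera call.
A pose or a line that the arm cannot do raises ctrl.Unreachable and nothing moves.
- order.close_job(): hands the job in, once; it reports no verdict.
The state is a dict: "t": time; "qpos": joint angles; "qd": joint speeds; "joint_torque": joint torques, N m; "tcp_pos": TCP position; "orientation": TCP orientation; "wrist_force": force on the tool from outside, world axes, zero at the start; "torque": the same for the moment, N m; "grip_width": opening from 0.0 (shut) to 1.0 (fully open).
Only numpy, scipy, OpenCV 4.12 (cv2) and the standard library are available. Lean on these libraries where they do the work, as an engineer would, in place of code of your own. Each camera call takes 0.05 s, during which the arm holds its last target.

## Working session

There is one attempt and no reset: what is moved stays moved. The work goes in short steps, each a Python script; the robot and the scene stay as the last script left them, time stands still between calls to the robot, and variables do not carry over. Pictures are saved under pics/ and viewed, and the job is handed in when it is done.

```bash
mkdir -p pics; python3 - <<'E'
from station import *
import cv2
for n in("scene","top"):
    cv2.imwrite(f"pics/{n}0.png",capture(n)[:,:,::-1])
    i=camera_info(n);print(n,i)
print(readout.state(),ctrl.tip_extent)
E
```

```text
scene {'fx': 451.76163638054027, 'fy': 451.76163638054027, 'cx': 281.44423434499123, 'cy': 209.48185689035392, 'dist': array([-0.03018536,  0.        ,  0.        ,  0.        ,  0.        ]), 'view': array([[ 0.8303944 , -0.55712763,  0.00734471, -0.44895279],
       [-0.30084497, -0.45942449, -0.83571612,  0.21495597],
       [ 0.46897489,  0.69176437, -0.54911257,  0.83633941],
       [ 0.        ,  0.        ,  0.        ,  1.        ]])}
top {'fx': 422.9366360634355, 'fy': 422.9366360634355, 'cx': 278.6990274970427, 'cy': 206.40225335510598, 'dist': array([-0.02916106,  0.        ,  0.        ,  0.        ,  0.        ]), 'view': array([[ 0.00117617, -0.99998206,  0.00587317, -0.0079238 ],
       [-0.99927834, -0.00139828, -0.03795844,  0.53001494],
       [ 0.03796597, -0.00582429, -0.99926206,  1.05335042],
       [ 0.        ,  0.        ,  0.        ,  1.        ]])}
{'t': 0.1, 'qpos': array([ 6.50241642e+01,  5.03512793e+00,  7.86159321e+01, -3.16300823e-03,
        9.64630256e+01, -5.90713544e+00]), 'qd': array([ 0.03572404, -0.09545319, -0.21708723,  0.01126101,  0.01797105,
       -0.00167067]), 'joint_torque': array([ 2.49408375e-03, -3.41249943e+01, -3.03302372e+01,  7.20488140e-02,
        3.03765445e-02, -6.88349678e-05]), 'tcp_pos': array([0.17965339, 0.51972112, 0.40361977]), 'orientation': array([[-9.45125453e-01,  3.26706678e-01, -7.91018491e-04],
       [ 3.26707601e-01,  9.45123696e-01, -1.82812744e-03],
       [ 1.50348877e-04, -1.98624153e-03, -9.99998016e-01]]), 'wrist_force': array([-0.02477011,  0.41380668,  0.30515849]), 'torque': array([0.01986218, 0.03472069, 0.03203931]), 'grip_width': 0.9954251270890406} 0.1992
```

View pics/scene0.png

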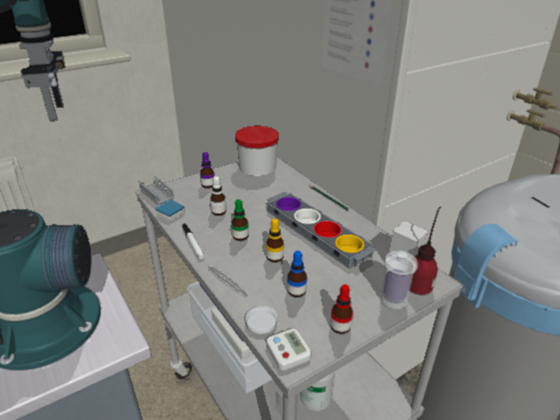

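View pics/top0.png

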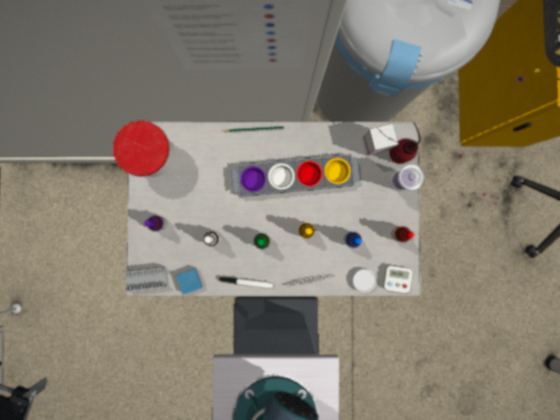

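The overhead view shows six bottles in a row, violet (154,223), white (211,239), green (262,241), yellow (306,230), blue (354,240) and red (403,234). The wells run violet (252,178), white (281,176), red (309,174), yellow (337,170). I'll localise them with colour masks and both views next.

```bash
cat > h.py <<'E'
from station import *
import cv2, numpy as np
def KD(n):
    i=camera_info(n);return np.array([[i['fx'],0,i['cx']],[0,i['fy'],i['cy']],[0,0,1]]),i['dist'],i['view']
def ray(n,uv):
    K,d,V=KD(n);p=cv2.undistortPoints(np.array([[uv]],float),K,d)[0,0]
    R=V[:3,:3];return -R.T@V[:3,3],R.T@np.array([p[0],p[1],1])
def onplane(n,uv,z):
    o,r=ray(n,uv);return o+r*(z-o[2])/r[2]
def tri(a,b):
    (o1,r1),(o2,r2)=ray("top",a),ray("scene",b)
    s=np.linalg.lstsq(np.c_[r1,-r2],o2-o1,rcond=None)[0]
    p,q=o1+s[0]*r1,o2+s[1]*r2;return (p+q)/2,np.linalg.norm(p-q)
H={'violet':(128,150),'yellow':(19,30),'red':(0,5),'blue':(105,125),'green':(55,85)}
def blobs(img,c,amin=15):
    hsv=cv2.cvtColor(img,cv2.COLOR_RGB2HSV)
    if c=='white': m=cv2.inRange(hsv,(0,0,200),(180,40,255))
    else:
        m=cv2.inRange(hsv,(H[c][0],130,60),(H[c][1],255,255))
        if c=='red': m|=cv2.inRange(hsv,(174,130,60),(180,255,255))
    n,l,s,ce=cv2.connectedComponentsWithStats(m)
    return [(*ce[k].round(1),*s[k]) for k in range(1,n) if s[k][4]>=amin]
E
python3 - <<'E'
from h import *
for n in("top","scene"):
    im=capture(n)
    for c in list(H)+['white']:
        print(n,c)
        for b in blobs(im,c): 
            if n=='scene' and b[0]>440 or b[1]<115: continue
            print('   ',[float(x) for x in b], onplane(n,b[:2],.029).round(3),onplane(n,b[:2],.09).round(3))
E
python3 -c "
import cv2
a=cv2.imread('pics/top0.png')[110:310,120:430];cv2.imwrite('pics/t0c.png',cv2.resize(a,None,fx=2.5,fy=2.5))
a=cv2.imread('pics/scene0.png')[120:380,130:470];cv2.imwrite('pics/s0c.png',cv2.resize(a,None,fx=2.3,fy=2.3))"
```

```text
top violet
    [252.8, 178.6, 241.0, 166.0, 25.0, 26.0, 497.0] [0.598 0.057 0.029] [0.592 0.054 0.09 ]
    [151.6, 222.5, 145.0, 217.0, 13.0, 11.0, 101.0] [0.489 0.307 0.029] [0.489 0.289 0.09 ]
top yellow
    [337.1, 170.5, 324.0, 158.0, 27.0, 26.0, 560.0] [ 0.619 -0.152  0.029] [ 0.611 -0.143  0.09 ]
    [306.2, 230.2, 299.0, 224.0, 15.0, 14.0, 166.0] [ 0.471 -0.075  0.029] [ 0.472 -0.071  0.09 ]
top red
    [140.3, 148.0, 113.0, 121.0, 56.0, 55.0, 2431.0] [0.674 0.337 0.029] [0.663 0.317 0.09 ]
    [404.1, 151.9, 397.0, 140.0, 19.0, 22.0, 184.0] [ 0.666 -0.32   0.029] [ 0.655 -0.301  0.09 ]
    [309.1, 173.3, 296.0, 161.0, 27.0, 26.0, 540.0] [ 0.612 -0.082  0.029] [ 0.604 -0.078  0.09 ]
    [406.0, 234.2, 400.0, 227.0, 14.0, 14.0, 120.0] [ 0.461 -0.322  0.029] [ 0.463 -0.303  0.09 ]
    [396.2, 232.3, 395.0, 228.0, 5.0, 11.0, 21.0] [ 0.466 -0.298  0.029] [ 0.467 -0.281  0.09 ]
top blue
    [354.7, 239.9, 349.0, 235.0, 12.0, 11.0, 104.0] [ 0.447 -0.195  0.029] [ 0.449 -0.183  0.09 ]
top green
    [261.3, 241.3, 257.0, 236.0, 10.0, 11.0, 79.0] [0.443 0.036 0.029] [0.446 0.033 0.09 ]
[... 3192 characters left out ...]
 0.305 -0.44   0.09 ]
scene white
    [304.4, 211.6, 297.0, 209.0, 15.0, 8.0, 51.0] [0.611 0.004 0.029] [ 0.555 -0.069  0.09 ]
    [306.9, 220.6, 299.0, 219.0, 17.0, 4.0, 55.0] [ 0.593 -0.031  0.029] [ 0.538 -0.1    0.09 ]
    [195.6, 245.0, 189.0, 234.0, 13.0, 22.0, 72.0] [0.331 0.028 0.029] [ 0.303 -0.048  0.09 ]
    [402.2, 254.7, 398.0, 253.0, 9.0, 4.0, 28.0] [ 0.688 -0.248  0.029] [ 0.624 -0.296  0.09 ]
    [393.9, 263.7, 391.0, 262.0, 7.0, 5.0, 27.0] [ 0.651 -0.259  0.029] [ 0.591 -0.306  0.09 ]
    [287.1, 348.9, 268.0, 329.0, 42.0, 36.0, 489.0] [ 0.339 -0.318  0.029] [ 0.309 -0.359  0.09 ]
    [76.5, 378.6, 0.0, 346.0, 148.0, 69.0, 420.0] [ 0.027 -0.184  0.029] [ 0.029 -0.238  0.09 ]
```

View pics/t0c.png

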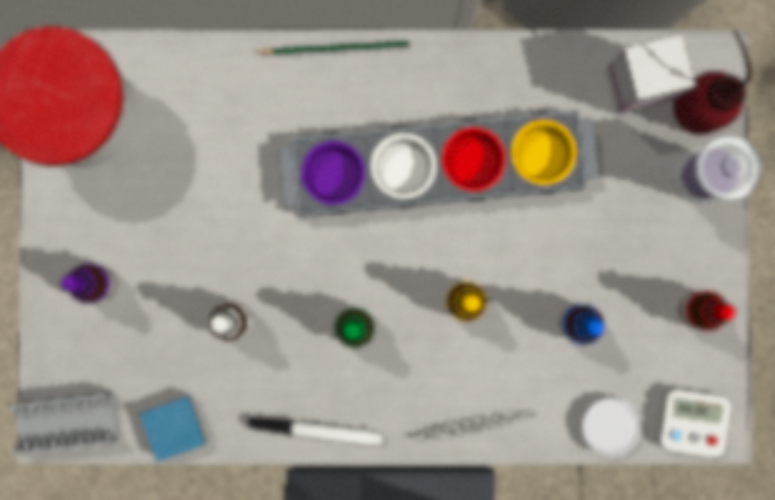

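View pics/s0c.png

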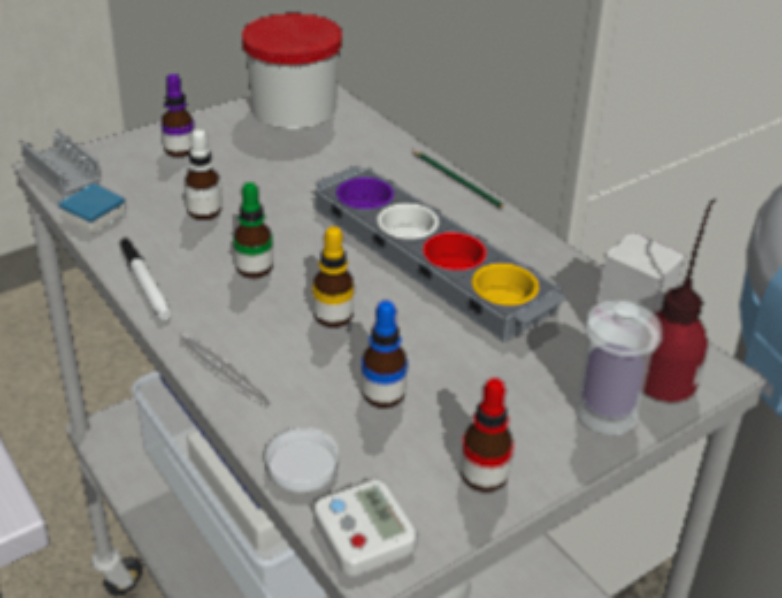

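The close-ups show all bottles standing clear of each other, about 120 mm apart, and all four wells empty. Next I'll triangulate the teats.

```bash
python3 - <<'E'
from h import *
t=capture("top");s=capture("scene")
def wb(im,x0,y0,x1,y1,v):
    h=cv2.cvtColor(im[y0:y1,x0:x1],cv2.COLOR_RGB2HSV);m=cv2.inRange(h,(0,0,v),(180,70,255))
    n,l,st,ce=cv2.connectedComponentsWithStats(m)
    return [( *(ce[k]+[x0,y0]).round(1),*st[k][:].tolist()) for k in range(1,n) if st[k][4]>8]
print(wb(t,198,230,222,250,190)); print(wb(s,210,172,224,200,165))
P={'violet':((151.6,222.5),(205.2,157.6)),'yellow':((306.2,230.2),(274.5,225.5)),'red':((405,234.),(344.2,293)),'blue':((354.7,239.9),(297.3,258.7)),'green':((261.3,241.3),(238.4,205.9)),'white':((208.6,239),(216.5,182))}
for c,(a,b) in P.items():
    p,e=tri(a,b);print(c,p.round(4),round(e,4))
# white lip
h=cv2.cvtColor(t[158:195,262:300],cv2.COLOR_RGB2HSV);m=cv2.inRange(h,(0,0,165),(180,60,255))
c=max(cv2.findContours(m,0,2)[0],key=cv2.contourArea);e=cv2.minEnclosingCircle(c);u=np.array(e[0])+[262,158];print(e,onplane('top',u,.029))
E
```

```text
[(np.float64(207.8), np.float64(239.3), 7, 7, 7, 6, 31)]
[(np.float64(216.2), np.float64(181.7), 4, 4, 6, 12, 59), (np.float64(210.4), np.float64(181.5), 0, 7, 2, 6, 10)]
violet [0.488  0.2893 0.0897] 0.0025
yellow [ 0.4727 -0.0716  0.0856] 0.0023
red [ 0.4651 -0.3058  0.0807] 0.0058
blue [ 0.4504 -0.1856  0.0831] 0.0032
green [0.4457 0.0337 0.088 ] 0.0005
white [0.4517 0.1554 0.0898] 0.0013
((19.0, 17.710525512695312), 13.289573669433594) [ 0.60539067 -0.01274106  0.029     ]
```

```bash
cat >> h.py <<'E'
B={'violet':(.488,.2895),'yellow':(.472,-.073),'red':(.464,-.308),'white':(.4515,.1555)}
W={'violet':(.598,.0562),'white':(.605,-.0132),'red':(.612,-.0828),'yellow':(.619,-.1525)}
def Rz(a):
    a=np.radians(a);y=np.array([np.cos(a),np.sin(a),0]);z=np.array([0,0,-1.]);return np.c_[np.cross(y,z),y,z]
def best(p,angs):
    o=[]
    for a in angs:
        q=solver.solve_ik(p,Rz(a))
        if q is not None:o.append((abs(q[5]),a))
    return Rz(min(o)[1])
def st(tag):
    s=readout.state();print(tag,round(s['t'],2),s['tcp_pos'].round(4),s['wrist_force'].round(2),round(s['grip_width'],3),flush=True);return s
ZT=.37
def pick(c,b=None):
    x,y=b or B[c];R=best([x,y,.228],(90,-90))
    ctrl.move_to([x,y,.33],R);ctrl.move_linear([x,y,.228],feed=.15);st('at '+c)
    jaws.gripper_close();s=st('closed');ok=.3<s['grip_width']<.5
    if not ok: print('BAD GRIP');return False
    ctrl.move_linear([x,y,ZT],feed=.15);st('up');return True
def carry(c):
    x,y=W[c];R=best([x,y,.234],(5.7,-174.3))
    ctrl.move_to([x,y,ZT],R);st('over')
def place(c):
    x,y=W[c];ctrl.move_linear([x,y,.275],feed=.12);st('near')
    h=ctrl.move_linear([x,y,.232],feed=.03,stop_force=2.5);s=st(f'down hit={h}');return s
def release(c):
    jaws.gripper_open();st('open');p=readout.state()['tcp_pos'];x,y=W[c]
    ctrl.move_linear([x,y,ZT],feed=.15);st('clear')
def shot(tag):
    a=capture('scene')[110:360,130:470];b=capture('top')[110:310,120:430]
    cv2.imwrite(f'pics/{tag}.png',np.vstack([cv2.resize(a,(408,300)),cv2.resize(b,(408,263))])[:,:,::-1])
E
python3 - <<'E'
from h import *
if pick('violet'):
    carry('violet'); shot('v1')
E
```

```text
at violet 2.59 [0.4883 0.2899 0.2291] [-0.85 -0.08  1.08] 0.998
closed 3.51 [0.488  0.2896 0.2281] [-0.31  0.62  0.11] 0.395
up 4.61 [0.4878 0.2894 0.3686] [-0.38  0.18 -0.36] 0.392
over 5.62 [0.5978 0.0567 0.3692] [ 0.59  0.12 -0.51] 0.391
```

View pics/v1.png

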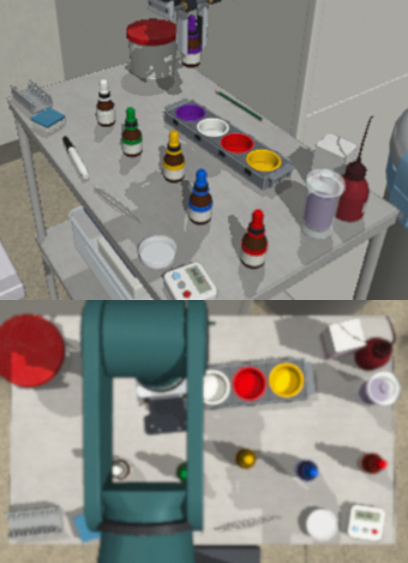

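The picture shows the violet bottle held upright between the fingers above the violet well (at about (190,45) in the composite). It went quickly, so I'll place it.

```bash
python3 - <<'E'
from h import *
s=place('violet')
if s['tcp_pos'][2]<.238:
    release('violet'); ctrl.move_to([.45,-.073,.36],Rz(-90)); shot('v2')
E
```

```text
near 6.66 [0.5983 0.0563 0.2761] [ 0.37 -0.45 -0.25] 0.393
down hit=True 7.8 [0.598  0.0562 0.2369] [ 0.35 -0.69  4.53] 0.392
open 8.79 [0.5974 0.0562 0.2356] [ 0.09  0.23 -0.21] 0.998
clear 9.84 [0.5978 0.0562 0.3686] [-1.11  0.41 -0.83] 0.998
```

View pics/v2.png

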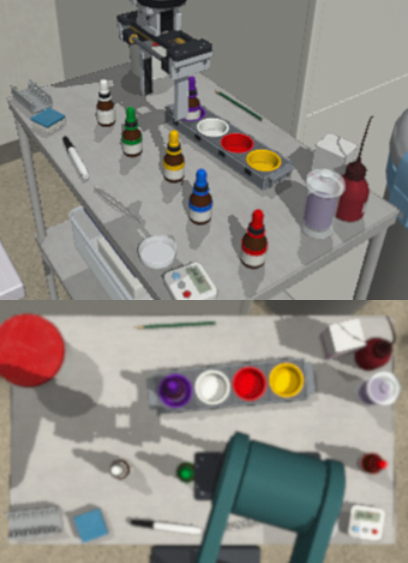

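The violet bottle stands in its well in both views. The contact came about 2 mm higher than expected, so I'll zoom in on it.

```bash
python3 - <<'E'
from h import *
ctrl.move_to([.40,-.073,.36],Rz(-90));st('')
t=capture('top');s=capture('scene')
cv2.imwrite('pics/v3.png',np.hstack([cv2.resize(t[155:205,230:290],(480,400),interpolation=2),cv2.resize(s[150:210,260:310],(320,400),interpolation=2)])[:,:,::-1])
E
```

```text
11.51 [ 0.3996 -0.0728  0.3602] [ 0.32 -0.51 -0.15] 1.003
```

View pics/v3.png

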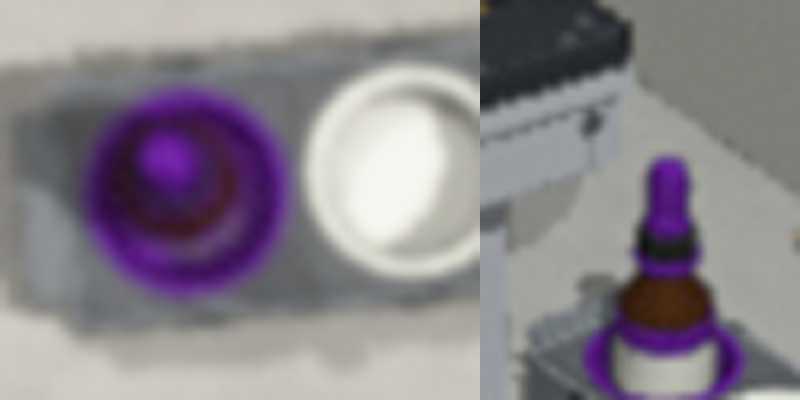

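Violet stands upright and centred: the teat is at (251,174.4), against an expected (251.1,175.2). Yellow next, adding a second gentle push down after first contact.

```bash
cat >> h.py <<'E'
def place(c):
    x,y=W[c];ctrl.move_linear([x,y,.275],feed=.12)
    ctrl.move_linear([x,y,.242],feed=.05);st('near')
    for k in range(3):
        p=readout.state()['tcp_pos'][2]
        if p<.2345: break
        h=ctrl.move_linear([x,y,.232],feed=.012,stop_force=3);s=st(f'down hit={h}')
    return readout.state()
E
python3 - <<'E'
from h import *
if pick('yellow'):
    carry('yellow'); s=place('yellow')
    if s['tcp_pos'][2]<.239:
        release('yellow'); ctrl.move_to([.45,.1555,.38],Rz(90)); shot('y1')
E
```

```text
at yellow 12.85 [ 0.4723 -0.0732  0.2293] [0.6  0.17 0.3 ] 1.0
closed 13.77 [ 0.472  -0.0731  0.228 ] [-0.96 -0.89 -0.27] 0.392
up 14.87 [ 0.4718 -0.0729  0.3687] [ 0.22 -0.88 -1.04] 0.396
over 16.39 [ 0.6189 -0.1524  0.3696] [ 0.25  0.01 -0.88] 0.389
near 18.14 [ 0.6191 -0.1525  0.2421] [-0.24  0.5  -1.75] 0.39
down hit=True 18.67 [ 0.6191 -0.1525  0.237 ] [0.77 0.11 4.51] 0.398
down hit=True 18.88 [ 0.6191 -0.1525  0.237 ] [0.52 1.2  3.32] 0.394
down hit=True 19.08 [ 0.6191 -0.1525  0.237 ] [-0.16  0.62  3.43] 0.394
open 20.07 [ 0.619  -0.1525  0.2367] [ 0.28  0.8  -0.47] 0.998
clear 21.12 [ 0.6188 -0.1524  0.3685] [-1.27  0.09  0.12] 1.0
```

View pics/y1.png

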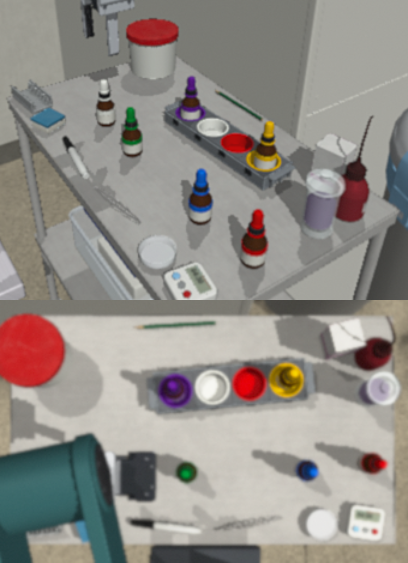

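Both bottles look upright in their wells, violet at (190,95) and yellow at (268,145). The contact at +9 mm instead of +6 mm repeated, so I'll measure the seating height and tilt from the pictures.

```bash
python3 - <<'E'
from h import *
t=capture("top");s=capture("scene")
def proj(n,p):
    K,d,V=KD(n);return cv2.projectPoints(np.array([p],float),cv2.Rodrigues(V[:3,:3])[0],V[:3,3],K,d)[0].ravel().round(1)
for c,o in (('violet',(205.2,157.6,152)),('yellow',(274.5,225.5,218))):
    print(c,[tuple(map(float,b[:7])) for b in blobs(s,c,8) if b[1]>150])
    for z in(.094,.097):print(' exp teat ctr',proj('scene',[*W[c],z]), 'bottom',proj('scene',[*W[c],z-.088]))
    print(' ref at pick',proj('scene',[*B[c],.088]),o)
cv2.imwrite('pics/y2.png',np.hstack([cv2.resize(t[150:200,230:290],(0,0),fx=5,fy=5),cv2.resize(t[150:200,310:360],(0,0),fx=5,fy=5)])[:,:,::-1])
cv2.imwrite('pics/y3.png',cv2.resize(s[165:275,260:380],(720,600)[:2] if 0 else (600,550),interpolation=2)[:,:,::-1])
E
```

```text
violet [(289.0, 180.0, 286.0, 174.0, 7.0, 12.0, 63.0), (288.8, 189.6, 285.0, 188.0, 9.0, 4.0, 24.0), (287.8, 202.1, 276.0, 197.0, 25.0, 13.0, 113.0)]
 exp teat ctr [288.4 181.1] bottom [287.9 211.1]
 exp teat ctr [288.4 180. ] bottom [287.9 210.2]
 ref at pick [205.7 158.2] (205.2, 157.6, 152)
yellow [(353.7, 218.3, 349.0, 211.0, 9.0, 15.0, 106.0), (352.4, 229.0, 347.0, 227.0, 12.0, 5.0, 45.0), (348.2, 243.1, 335.0, 235.0, 29.0, 18.0, 247.0)]
 exp teat ctr [351.6 218.9] bottom [348.  251.1]
 exp teat ctr [351.7 217.8] bottom [348.1 250. ]
 ref at pick [274.1 225. ] (274.5, 225.5, 218)
```

View pics/y2.png

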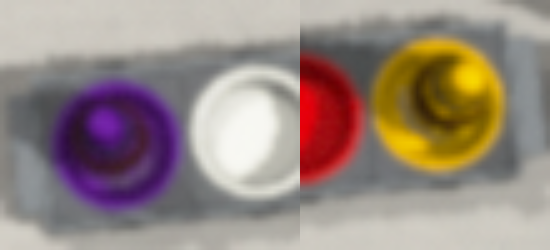

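View pics/y3.png

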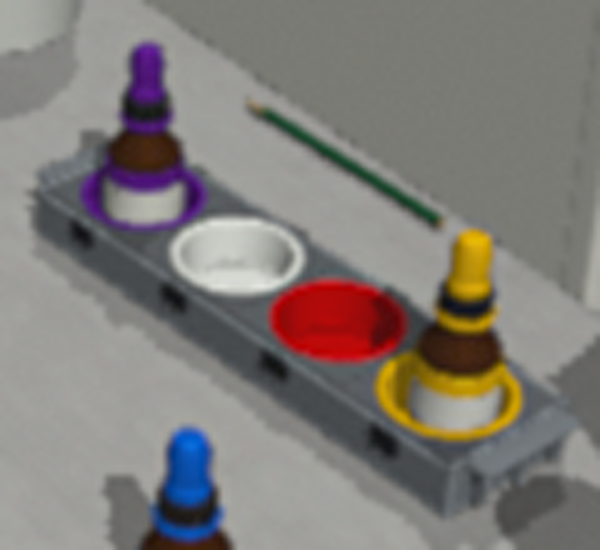

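Violet looks fine. Yellow sits towards the upper right of its cup, about 2 px off in the scene view. I'll quantify this in the top view, using the still-standing bottles as reference for where the teat and neck appear.

```bash
cat >> h.py <<'E'
def proj(n,p):
    K,d,V=KD(n);return cv2.projectPoints(np.array([p],float),cv2.Rodrigues(V[:3,:3])[0],V[:3,3],K,d)[0].ravel().round(1)
E
python3 - <<'E'
from h import *
t=capture("top");t0=cv2.imread('pics/top0.png')[:,:,::-1]
def bright(im,x,y,r=9):
    p=cv2.GaussianBlur(im,(3,3),0)[y-r:y+r+1,x-r:x+r+1].max(2).astype(float)
    w=np.clip(p-np.percentile(p,88),0,None);yy,xx=np.mgrid[-r:r+1,-r:r+1]
    return x+(w*xx).sum()/w.sum(),y+(w*yy).sum()/w.sum()
for n,im,xy in (('blue',t0,(355,240)),('green',t0,(261,241)),('yellow',t0,(306,230))):
    u=bright(im,*xy);print(n,np.round(u,1),onplane('top',u,.095).round(4))
u=(343.2,165.);print('yel in well',onplane('top',u,.101).round(4),W['yellow'],'exp px',proj('top',[*W['yellow'],.101]))
u=(251,174.6);print('vio in well',onplane('top',u,.101).round(4),W['violet'],'exp px',proj('top',[*W['violet'],.101]))
# dark (bottle brown/black) region in yellow well
for c,(x,y) in (('yellow',(337,170)),('violet',(253,178))):
    a=t[y-17:y+18,x-17:x+18];g=cv2.resize(a,(560,560),interpolation=cv2.INTER_CUBIC);cv2.imwrite(f'pics/z_{c}.png',g[:,:,::-1])
s=capture('scene')
# lip circles in both views by ellipse fit of well mask w/o bottle (first pictures)
s0=cv2.imread('pics/scene0.png')[:,:,::-1]
for n,im in(('top',t0),('scene',s0)):
  for c in('violet','red','yellow'):
    hsv=cv2.cvtColor(np.ascontiguousarray(im),cv2.COLOR_RGB2HSV);m=cv2.inRange(hsv,(H[c][0],120,50),(H[c][1],255,255))
    for k in cv2.findContours(m,0,1)[0]:
        if cv2.contourArea(k)>200:
            q=cv2.fitEllipse(cv2.convexHull(k))
            P=onplane(n,q[0],.029)
            if abs(P[0]-W[c][0])<.02 and abs(P[1]-W[c][1])<.02: print(n,c,np.round(q[0],1),P.round(4))
E
```

```text
blue [358.8 240.4] [ 0.4485 -0.1921  0.095 ]
green [259.7 243. ] [0.4424 0.0369 0.095 ]
yellow [308.4 230.8] [ 0.4706 -0.0754  0.095 ]
yel in well [ 0.6226 -0.1557  0.101 ] (0.619, -0.1525) exp px [341.8 166.5]
vio in well [0.5999 0.0572 0.101 ] (0.598, 0.0562) exp px [251.4 175.4]
top violet [252.8 178.6] [0.5981 0.057  0.029 ]
top yellow [337.1 170.5] [ 0.6186 -0.1518  0.029 ]
scene violet [288.2 203.6] [0.5984 0.0557 0.029 ]
scene red [327.  228.8] [ 0.612  -0.0833  0.029 ]
scene yellow [349.2 243.1] [ 0.6191 -0.1533  0.029 ]
```

View pics/z_yellow.png

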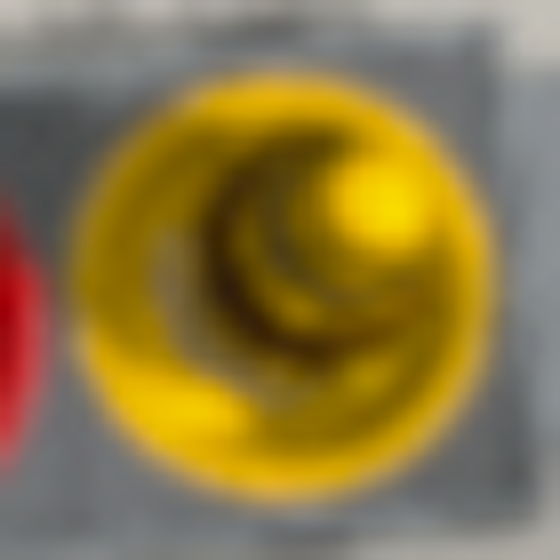

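View pics/z_violet.png

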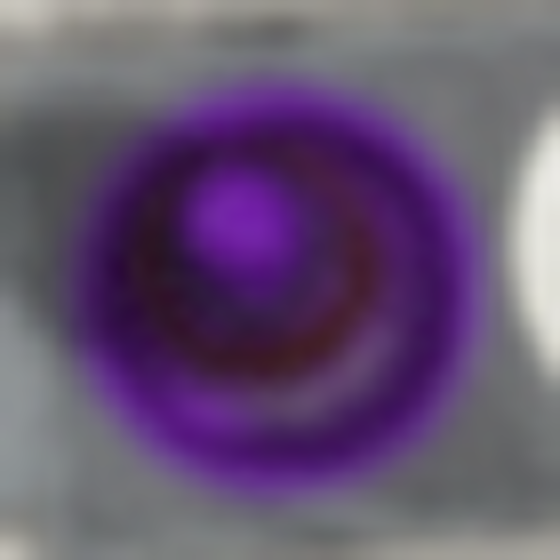

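Yellow sits about 4–5 mm off centre, and its teat is about 1 px (≈3 mm) too high. It probably rests on the tapered wall instead of the floor. I'll regrip it at the same height, ease it towards the centre and feel for the lower floor contact (expected TCP z ≈ 0.234).

```bash
cat >> h.py <<'E'
def feel(x,y,zup=.2385,stop=2.5):
    ctrl.move_linear([x,y,zup],feed=.04);ctrl.sleep(.15)
    h=ctrl.move_linear([x,y,.2325],feed=.012,stop_force=stop);s=st(f'feel {x:.4f} {y:.4f} hit={h}');return s['tcp_pos'][2]
E
python3 - <<'E'
from h import *
x,y=W['yellow']
ctrl.move_to([x,y,.36],best([x,y,.234],(5.7,-174.3)))
ctrl.move_linear([x,y,.2367],feed=.12);st('re')
jaws.gripper_close();st('grip')
for dx,dy in((0,0),(-.003,.002),(-.003,0),(0,.003)):
    feel(x+dx,y+dy)
E
```

```text
re 25.24 [ 0.6194 -0.1526  0.238 ] [-0.74  0.03 -0.05] 0.997
grip 26.16 [ 0.619  -0.1525  0.2367] [ 0.13 -0.04 -0.25] 0.394
feel 0.6190 -0.1525 hit=True 26.88 [ 0.6191 -0.1526  0.2366] [-0.57  0.42  3.58] 0.391
feel 0.6160 -0.1505 hit=True 27.59 [ 0.616  -0.1505  0.2366] [ 0.15 -0.03  4.5 ] 0.394
feel 0.6160 -0.1525 hit=True 28.29 [ 0.616  -0.1525  0.2366] [-0.52  0.92  3.46] 0.396
feel 0.6190 -0.1495 hit=True 29.04 [ 0.619  -0.1495  0.2366] [-0.49  0.01  4.26] 0.397
```

Contact is at the same height (0.2366) at four positions with no side force. That is the flat floor, so the 3 mm is an offset in my height reference. I'll release yellow slightly more central and then do white.

```bash
python3 - <<'E'
from h import *
W['yellow']=(.6175,-.151)
feel(*W['yellow']); ctrl.sleep(.1); release('yellow')
if pick('white'):
    carry('white'); s=place('white')
    if s['tcp_pos'][2]<.239:
        release('white'); ctrl.move_to([.42,-.308,.38],best([.42,-.308,.33],(90,-90))); shot('w1')
E
```

```text
feel 0.6175 -0.1510 hit=True 29.74 [ 0.6175 -0.1509  0.2365] [-0.98  0.13  4.37] 0.393
open 30.83 [ 0.6171 -0.1509  0.2352] [-0.75 -0.59  0.12] 1.0
clear 31.88 [ 0.6173 -0.1509  0.3686] [-0.61  0.01 -0.41] 0.998
at white 34.03 [0.4521 0.1554 0.2288] [ 0.33 -0.43  1.24] 1.006
closed 34.95 [0.4515 0.1555 0.228 ] [0.22 0.16 0.2 ] 0.389
up 36.05 [0.4513 0.1554 0.3687] [ 0.14  0.32 -0.41] 0.392
over 37.11 [ 0.6048 -0.0128  0.3693] [-0.09 -0.24 -0.47] 0.389
near 38.86 [ 0.6051 -0.0132  0.2421] [ 0.2  -0.29 -0.08] 0.392
down hit=True 39.38 [ 0.605  -0.0132  0.237 ] [-0.21 -0.28  4.52] 0.391
down hit=True 39.59 [ 0.6051 -0.0132  0.237 ] [ 0.12 -0.63  3.7 ] 0.392
down hit=True 39.8 [ 0.6051 -0.0132  0.237 ] [-0.79  0.54  2.97] 0.394
open 40.79 [ 0.605  -0.0132  0.2368] [-0.3  -0.09  0.08] 1.0
clear 41.83 [ 0.6048 -0.0132  0.3686] [-0.6   0.51  0.01] 1.003
```

View pics/w1.png

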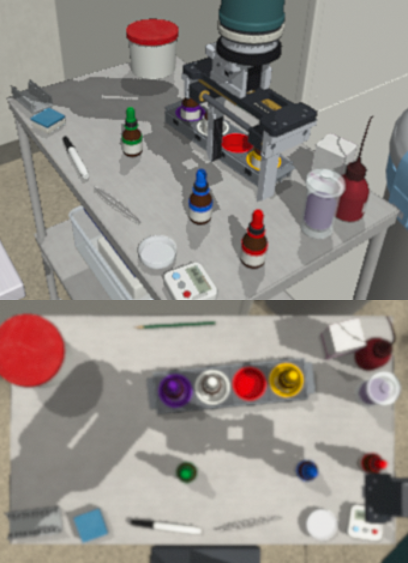

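White stands in its well, at (212,385) in the top half-view, next to violet and yellow. Red is next.

```bash
python3 - <<'E'
from h import *
if pick('red'):
    carry('red'); s=place('red')
    if s['tcp_pos'][2]<.239:
        release('red'); ctrl.goto_joints([65.025,4.996,78.535,0,96.463,-5.907]); shot('r1')
        s=capture('scene');t=capture('top')
        cv2.imwrite('pics/r2.png',np.hstack([cv2.resize(s[165:275,260:380],(400,366),interpolation=2),cv2.resize(t[150:200,235:360],(400,160),interpolation=2) if 0 else cv2.copyMakeBorder(cv2.resize(t[150:200,235:360],(400,160),interpolation=2),0,206,0,0,0)])[:,:,::-1])
        for c in ('blue','green'):print(c,[tuple(map(float,b[:2])) for b in blobs(t,c)],[tuple(map(float,b[:2])) for b in blobs(s,c)])
        for c in ('violet','yellow','red'):print(c,proj('scene',[*W[c],.094]),[tuple(map(float,b[:2])) for b in blobs(s,c) if b[1]>150])
E
```

```text
at red 44.45 [ 0.4643 -0.3085  0.2296] [-0.04 -0.02  1.08] 0.998
closed 45.37 [ 0.4641 -0.3081  0.2281] [-0.41 -0.94  0.28] 0.395
up 46.47 [ 0.4638 -0.3078  0.3686] [ 0.36  0.01 -1.62] 0.393
over 47.58 [ 0.6118 -0.0833  0.3693] [0.19 0.25 0.04] 0.393
near 49.33 [ 0.6121 -0.0828  0.2422] [-0.31 -0.56 -0.3 ] 0.39
down hit=True 49.85 [ 0.6121 -0.0828  0.237 ] [-0.3   0.58  3.79] 0.395
down hit=True 50.06 [ 0.6121 -0.0828  0.2371] [-0.01  0.    3.9 ] 0.395
down hit=True 50.27 [ 0.6121 -0.0828  0.2371] [-0.19 -0.4   3.11] 0.395
open 51.26 [ 0.612  -0.0828  0.2368] [-0.64 -0.04  0.06] 1.0
clear 52.3 [ 0.6118 -0.0828  0.3686] [-0.49  0.65 -0.1 ] 1.003
blue [(354.7, 239.9)] [(297.3, 258.6), (296.7, 270.0), (296.3, 282.9)]
green [(261.4, 241.3)] [(238.4, 205.9), (238.9, 216.4), (239.4, 227.5), (317.6, 389.2)]
violet [288.4 181.1] [(289.0, 180.0), (288.8, 189.6), (287.5, 201.8)]
yellow [351.6 218.9] [(351.5, 218.4), (350.3, 229.1), (349.4, 243.3)]
red [328.7 205.2] [(330.8, 204.5), (329.8, 215.0), (326.1, 228.8), (423.6, 276.3), (285.4, 354.7)]
```

View pics/r1.png

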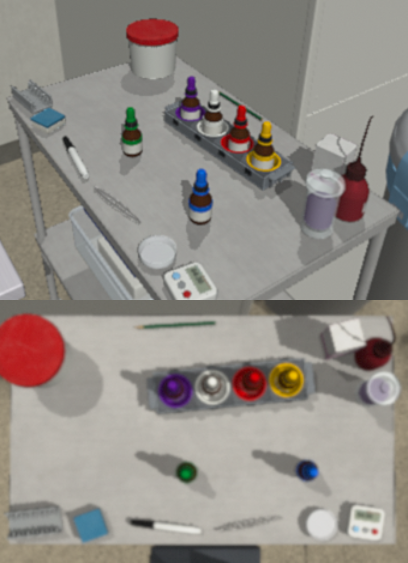

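View pics/r2.png

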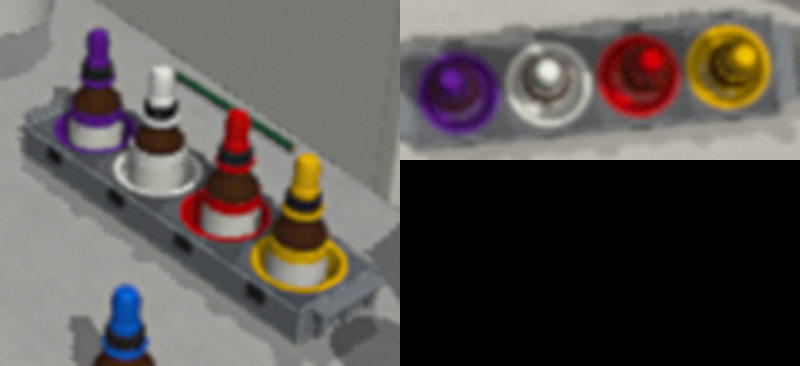

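All four stand in their matching wells, and blue and green have not moved (top view (354.7,239.9) and (261.4,241.3), as at the start). Red's teat is about 2 px off centre, as yellow's was, so I'll recentre it the same way. There is time to spare.

```bash
python3 - <<'E'
from h import *
x,y=W['red']
ctrl.move_to([x,y,.37],best([x,y,.234],(5.7,-174.3)))
ctrl.move_linear([x,y,.2368],feed=.12);ctrl.sleep(.2);jaws.gripper_close();st('grip')
W['red']=(x-.0015,y+.002)
z=feel(*W['red']);ctrl.sleep(.1)
release('red');ctrl.goto_joints([65.025,4.996,78.535,0,96.463,-5.907]);ctrl.sleep(.3);st('home')
s=capture('scene');t=capture('top')
cv2.imwrite('pics/r3.png',np.hstack([cv2.resize(s[165:275,260:380],(400,366),interpolation=2),cv2.copyMakeBorder(cv2.resize(t[150:200,235:360],(400,160),interpolation=2),0,206,0,0,0)])[:,:,::-1])
for c in ('violet','yellow','red'):print(c,proj('scene',[*W[c],.094]),[tuple(map(float,b[:2])) for b in blobs(s,c) if b[1]>150])
for c in ('blue','green'):print(c,[tuple(map(float,b[:2])) for b in blobs(t,c)])
E
```

```text
grip 60.12 [ 0.612  -0.0828  0.2368] [ 0.21 -0.76 -0.24] 0.391
feel 0.6105 -0.0808 hit=True 60.83 [ 0.6106 -0.0808  0.2367] [-0.91  0.8   4.03] 0.393
open 61.92 [ 0.6101 -0.0807  0.2354] [-0.44 -0.47  0.3 ] 1.0
clear 62.98 [ 0.6103 -0.0808  0.3686] [-0.29 -0.14 -0.86] 0.996
home 65.89 [0.18   0.5197 0.4046] [-0.01 -0.62  1.66] 1.003
violet [288.4 181.1] [(289.0, 180.0), (288.8, 189.6), (287.3, 201.8)]
yellow [351.6 218.9] [(351.5, 218.4), (350.3, 229.1), (349.4, 243.3)]
red [327.6 205. ] [(329.8, 204.1), (328.9, 214.7), (326.7, 228.8), (423.7, 276.4), (285.4, 354.6)]
blue [(354.7, 239.9)]
green [(261.4, 241.3)]
```

View pics/r3.png

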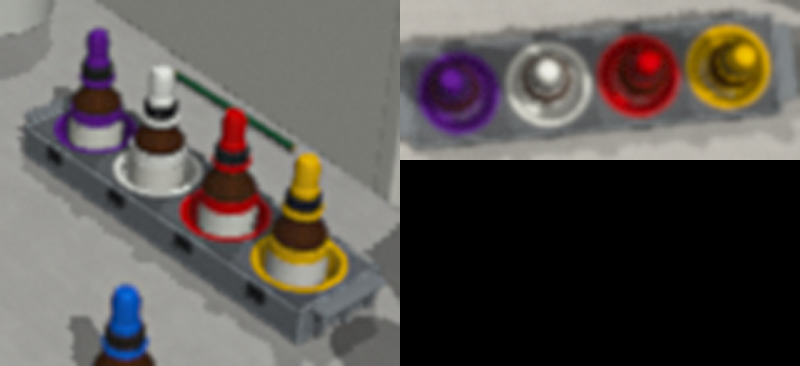

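The final view shows all four bottles upright and centred in their own wells, with blue and green unmoved and the arm clear. I'm handing the job in.

```bash
python3 -c "
from station import *
order.close_job();print(readout.state()['t'])"
```

```text
the job is handed in; nothing more can be done
the job is handed in; nothing more can be done
```

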